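# Gauge the depth of a blind bore and set the verdict slider

### The arm

A 6-joint arm with a two-finger parallel gripper is mounted at the origin on a cart in front of the work surface, level with it; the furniture and walls round the work are solid. World frame = base frame: x ahead of the robot, y to its left, z up, the work surface at z = 0. Lengths are in m, angles in rad, forces in N, time in s.
With the tool pointing down it reaches from about 0.3 to 0.85 m from the base axis. Payload 5.4 kg.
Tool frame: the origin (TCP) lies at the very end of the fingers, on their centre line; the grasp point (between the pads) lies 19 mm behind it; z points along the fingers, y is the direction in which the jaws open and shut (so a half turn about z gives the same grasp; the last joint's range is limited). The gripper opens to 85 mm and grips with 20 to 120 N. Pads are 22 mm wide; open, the fingers measure 114 mm over their backs; the gripper's body (76 mm by 85 mm) begins 54 mm behind the grasp point. The pads swing forward as they close: fully open they stand 13 mm farther back than shut.
Start: joints at [0.975, 0.158, 1.597, -0, 1.386, -0.21], TCP at [0.216, 0.533, 0.231] pointing down, gripper open.
Joint ranges: [-2.91, 2.91], [-0.94, 2.29], [0.18, 2.7], [-1.29, 4.43], [0.17, 2.64], [-3, 3]. Speed limits (rad/s): [2.57, 2.57, 3.14, 3.14, 3.14, 3.14].

### API

Orientations are given as a rotation vector (axis times angle).
In Python, from workcell import status, get_image, get_calibration, job gives the robot as it stands. The module is installed in compiled form; this text tells all that it offers.
- The arm moves only by the tool step_arm, never from a script. Its argument "commands" is a list of rows, each a list of 3 entries, a list of its own where there are three numbers: the turn, a rotation vector about the tool's x, y, z in rad, then the shift along the tool's x, y, z in cm, then the opening in per cent of the stroke, from 0 (shut) to 100 (fully open). A call has 1 to 12 rows; each row is the pose to reach, as a shift and turn from the pose commanded when the call began, along the tool's axes at that moment; what a row does not reach only later rows make up. A row lasts 1/12 s, in which the tool goes at most 41.7 mm and 7.16 degrees, less where a joint would pass 70% of its speed; a pose out of reach is approached as far as the arm can. A call with a gripper value outside its range is refused whole. The fingers move at their own pace and stop on an object; "grip_force" is the grip in N (left out, the last holds). Time passes only in rows, so rows that repeat a pose let the fingers close. It gives the time, the measured TCP pose, the force and the opening at its end, in the units of the state.
- status.sense(): the state, without advancing time (a new reading comes with each control period).
- get_image(name): name is "side" or "top"; returns (picture, depth): 400x640x3 uint8, blue, green, red; 400x640 float32, m along the optical axis (not along the pixel's ray), 0 where there is no reading.
- get_calibration(name): a dict with "camera_matrix" (3x3 intrinsics, pixels), "eye" and "attitude" of the camera in the world. Camera axes: x right, y down, z forward; pixel columns grow to the right and rows downward; lengths in m; the calibration is good to about 2 mm. A picture is of the moment at which its call begins. get_calibration takes no time and is no camera call.
- job.close_job(): hands the job in, once; it reports no verdict.
The state is a dict: "time": time; "joints": joint angles; "joint_vel": joint speeds; "tau": joint torques, N m; "tcp_pos": TCP position; "tcp_rot": TCP orientation; "contact_force": force on the tool from outside, world axes, zero at the start; "moment": the same for the moment, N m; "width": opening from 0.0 (shut) to 1.0 (fully open).
Only numpy, scipy, OpenCV 4.12 (cv2) and the standard library are available. Lean on these libraries where they do the work, as an engineer would, in place of code of your own. Each camera call takes 0.05 s, during which the arm holds its last target. There are 200 camera calls.

### The job

Take the depth gauge by the blue knob of its rod, seat its round spigot fully home in the counterbore of the aluminium block, then press the rod gently down the bore until it bottoms and hold it on the bottom with about 5 to 10 N for a second (never 20 N or more). Read how far the rod has travelled and leave the gauge sitting there with its rod down: if the rod has travelled less than 30 mm push the black verdict slider fully to its green end, if more than 30 mm fully to its red end. Leave the marker, the tape roll and the screwdriver alone.

Things in the scene. Friction and masses are not known exactly. Their poses are not given: they have to be found in the camera images.
- block: fixed aluminium block, 110 (its x) x 90 (its y) x 62 mm high, origin at the centre of its underside. In its top face a round counterbore, 33 mm wide, 10 mm deep; from its floor a blind bore, 16 mm wide, goes on down. The bore's depth cannot be seen and differs each time: the rod bottoms at 19 to 41 mm of travel, never between 25 and 35.
- bore_mouth (a point): centre of the counterbore's mouth, on the axis of the bore, in the plane of the block's top face (62 mm above the block's underside)
- gauge: loose upright depth gauge, 0.2 to 0.3 kg; origin: centre of the spigot's underside, z up along the rod. Spigot 30 mm diameter, 8 mm high, foot chamfered 2.5 mm, 1.5 mm play all round, any yaw; cross base 26 (its x) x 80 (its y) mm, from 8 to 20 mm up; sleeve 18 mm diameter to 40 mm; then rod and knob. Fully home, the cross base lies flat on the block and the origin is 8 mm below the block's top face.
- knob (a point): middle of the blue knurled knob on top of the rod: upright cylinder 24 mm diameter and 24 mm high (12 mm above and below this point); 98 mm above the gauge's origin at zero travel, less by the travel. Lifted by the knob, the whole gauge hangs from the rod's end stop.
- gauge_rod (a joint): travel of the rod down through the gauge, m: 0 = fully up (tip 1 mm above the spigot's underside, as at the start), at most 0.044. The rod moves stiffly (about 2 N of friction) and stays where it is put. With the gauge seated the tip lies 7 mm + travel below the block's top face.
- rod_tip (a point): lower end of the steel rod (8 mm diameter), on its axis
- verdict_base: fixed grey track of the verdict slider, 40 (its x) x 150 (its y) x 14 mm, origin at the centre of its underside; a green tab stands at its +y end, a red tab at its -y end (each 30 mm long)
- verdict (a joint): position of the black slider along the track, m: 0 = fully at the red end, 0.1 = fully at the green end; the start is somewhere about the middle. Slides with about 2 N of friction and stays where it is left.
- verdict_top (a point): centre of the top of the black slider grip, 28 (track's x) x 20 (track's y) x 40 mm high; the top is 54.5 mm above the bench; it moves to the track's +y as the joint value grows
- marker: bystander: felt marker, black and red, 15 x 110 x 16 mm, lying along its own y; origin at the centre of its underside
- tape: bystander: roll of black tape, 62 mm diameter, 19 mm high, lying flat; origin at the centre of its underside
- driver: bystander: small red screwdriver, 22 x 138 x 22 mm, lying along its own y; origin at the centre of its underside
Mind the look-alikes: they are no part of the job. Of the things that look like the verdict_base, the largest one is meant.

How it is judged:
On the way, in this order (a step that is already met when the one before it is completed fails the run):
1. the gauge's spigot is seated fully home in the counterbore (horizontal distance between gauge and bore_mouth below 0.0035 m and z of gauge in the frame of bore_mouth below -0.0065 m and angle between gauge's own z axis and vertical below 0.06 rad), for 0.1 s.
2. with the gauge seated, the rod is pressed onto the bottom of the bore with more than 2 N (all of step 1 and value of joint gauge_rod above 0.018 m and contact force between gauge_rod and block above 2 N), for 0.3 s.
3. the verdict slider is fully at the end that the travel calls for (((value of joint gauge_rod above 0.03 m and value of joint verdict below 0.006 m) or (value of joint gauge_rod below 0.03 m and value of joint verdict above 0.094 m))), for 0.2 s.
At the end, for the whole second after the job is handed in: The gauge rests in the counterbore, home within 1.5 mm, upright within 0.06 rad, rod still down after having been pressed on the bottom with 2 to 20 N for 0.3 s; the slider is within 6 mm of its green end if the travel is under 30 mm, of its red end if over 30 mm (all of step 1 and value of joint gauge_rod above 0.018 m and ((value of joint gauge_rod above 0.03 m and value of joint verdict below 0.006 m) or (value of joint gauge_rod below 0.03 m and value of joint verdict above 0.094 m)) and linear speed of gauge below 0.01 m/s and velocity of joint gauge_rod below 0.01 m/s); the robot touches nothing.
It fails at once if the gauge or its rod is pressed on the block with more than 20 N (contact force between gauge and block above 20 N).
It fails at once if the gauge is tipped over (angle between gauge's own z axis and vertical above 0.6 rad).
It fails at once if the marker, the tape roll or the screwdriver is moved by more than 15 mm (distance of any of marker, tape, driver from where it was at the start of the episode above 0.015 m).
It also fails if it takes over 58 s, if anything falls off the work surface, if the arm or the gripper's body presses on something with over 40 N, if the wrist force passes 120 N, or if a joint passes its speed limit or range.

## Working session

There is one attempt and no reset: what is moved stays moved. The work goes in short steps, Python scripts to look and compute and a tool call to move; the robot and the scene stay as the last step left them, time stands still between calls to the robot, and variables do not carry over. Pictures are saved under pics/ and viewed, about 8 in all and at most 12, crops included, and the job is handed in when it is done.

Besides the shell and the picture viewer there is one more tool, called after "Emit:" in YAML: its name, and indented under it one key for each argument. step_arm: Moves the arm, as the interface text tells. Its arguments: {"type":"object","properties":{"commands":{"type":"array"},"grip_force":{"type":"number"}},"required":["commands"]}

```bash
mkdir -p pics; python3 - <<'E'
from workcell import status,get_image,get_calibration
import cv2,numpy as np
for n in("side","top"):
    im,d=get_image(n); cv2.imwrite(f"pics/{n}0.png",im); np.save(f"pics/{n}0.npy",d)
    c=get_calibration(n); print(n,c)
print(status.sense())
E
```

```text
side {'camera_matrix': array([[456.8566151 ,   0.        , 310.31832646],
       [  0.        , 456.8566151 , 205.3404621 ],
       [  0.        ,   0.        ,   1.        ]]), 'eye': array([-0.58755133, -0.42450087,  0.86363519]), 'attitude': array([-1.79976253,  1.36214283, -0.75230904])}
top {'camera_matrix': array([[517.36081529,   0.        , 329.4424801 ],
       [  0.        , 517.36081529, 202.08420099],
       [  0.        ,   0.        ,   1.        ]]), 'eye': array([ 0.43854188, -0.14974482,  1.63028183]), 'attitude': array([-2.184653  ,  2.16665582, -0.06449248])}
{'time': 0.1, 'joints': array([ 9.74907809e-01,  1.59049013e-01,  1.59809925e+00,  1.87583317e-05,
        1.38616675e+00, -2.10095232e-01]), 'joint_vel': array([ 0.00023828, -0.00232068, -0.00184037,  0.0005744 ,  0.00169012,
       -0.0016662 ]), 'tau': array([ 3.51483704e-04, -3.96993363e+01, -3.32337463e+01, -1.89575840e-04,
        4.20209690e-03, -1.88858235e-05]), 'tcp_pos': array([0.21607692, 0.5322846 , 0.23038349]), 'tcp_rot': array([-6.02123931e-01, -3.08264414e+00,  2.47684626e-03]), 'contact_force': array([ 0.46331981, -0.30069485,  0.1966173 ]), 'moment': array([-0.00504105, -0.01271057, -0.02076022]), 'width': 0.9997415398077155}
```

View pics/top0.png

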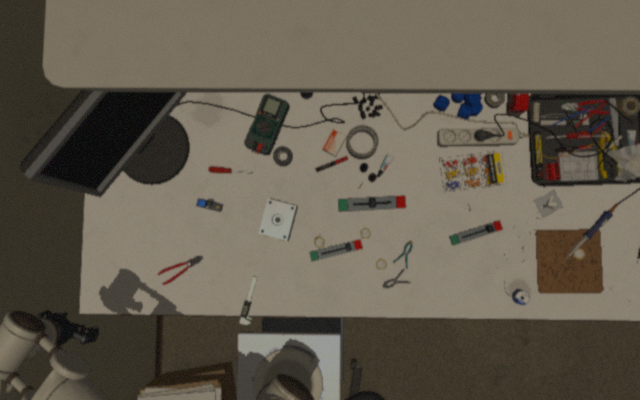

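View pics/side0.png

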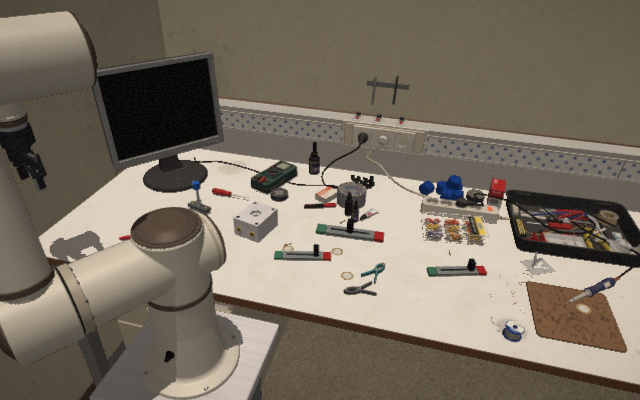

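```bash
cat >h.py <<'E'
from workcell import status,get_image,get_calibration
import cv2,numpy as np
from scipy.spatial.transform import Rotation as R
C={n:get_calibration(n) for n in("side","top")}
def ray(n,uv):
    K=C[n]["camera_matrix"]; v=np.linalg.solve(K,[uv[0],uv[1],1.])
    return C[n]["eye"],R.from_rotvec(C[n]["attitude"]).apply(v)
def onz(n,uv,z):
    e,v=ray(n,uv); return e+v*(z-e[2])/v[2]
def two(a,b):
    (e1,v1),(e2,v2)=ray("side",a),ray("top",b)
    s=np.linalg.lstsq(np.c_[v1,-v2],e2-e1,rcond=None)[0]
    p,q=e1+s[0]*v1,e2+s[1]*v2; return (p+q)/2,np.linalg.norm(p-q)
def px(n,p):
    q=R.from_rotvec(C[n]["attitude"]).inv().apply(np.asarray(p)-C[n]["eye"]); q=C[n]["camera_matrix"]@q; return q[:2]/q[2]
def blobs(im,box,lo,hi):
    x0,y0,x1,y1=box; m=cv2.inRange(cv2.cvtColor(im[y0:y1,x0:x1],cv2.COLOR_BGR2HSV),lo,hi)
    k,l,s,c=cv2.connectedComponentsWithStats(m)
    return [(s[i,4],(c[i]+[x0,y0]).round(2),l==i) for i in np.argsort(-s[:,4]) if i and s[i,4]>4]
def rect(im,box,lo,hi):
    x0,y0,x1,y1=box; b=blobs(im,box,lo,hi)[0]
    ys,xs=np.nonzero(b[2]); return cv2.minAreaRect(np.c_[xs+x0,ys+y0].astype(np.float32))
E
python3 - <<'E'
from h import *
t=cv2.imread("pics/top0.png"); s=cv2.imread("pics/side0.png")
BL=((95,120,50),(125,255,255))
bt=blobs(t,(185,190,235,220),*BL); bs=blobs(s,(180,170,220,220),*BL)
print([x[:2] for x in bt],[x[:2] for x in bs])
print("knob",two(bs[0][1],bt[0][1]))
# gauge base: dark; in top
for nm,lo,hi in (("green",(65,80,40),(95,255,255)),("red",(0,120,60),(8,255,255)),("black",(0,0,0),(180,255,45))):
    print(nm,[x[:2] for x in blobs(t,(330,185,415,220),lo,hi)][:3])
print("block",rect(t,(250,185,305,250),(0,0,120),(180,60,255)))
a=cv2.resize(t[190:250,190:310],None,fx=6,fy=6,interpolation=cv2.INTER_CUBIC)
b=cv2.resize(s[170:245,180:300],None,fx=6,fy=6,interpolation=cv2.INTER_CUBIC)[:240+210]
cv2.imwrite("pics/crop1.png",a); cv2.imwrite("pics/crop2.png",b)
E
```

```text
[(np.int32(46), array([201.59, 202.7 ]))] [(np.int32(53), array([195.85, 184.7 ]))]
knob (array([0.54872659, 0.2569082 , 0.09574625]), np.float64(0.0006745278591211393))
green [(np.int32(84), array([342.56, 204.68]))]
red [(np.int32(107), array([400.49, 201.55]))]
black [(np.int32(88), array([369.44, 202.56])), (np.int32(17), array([385.24, 202.24]))]
block ((277.0, 217.0), (64.0, 54.0), 90.0)
```

View pics/crop1.png

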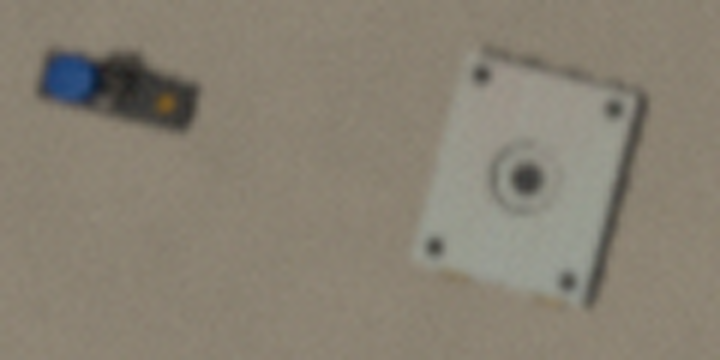

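View pics/crop2.png

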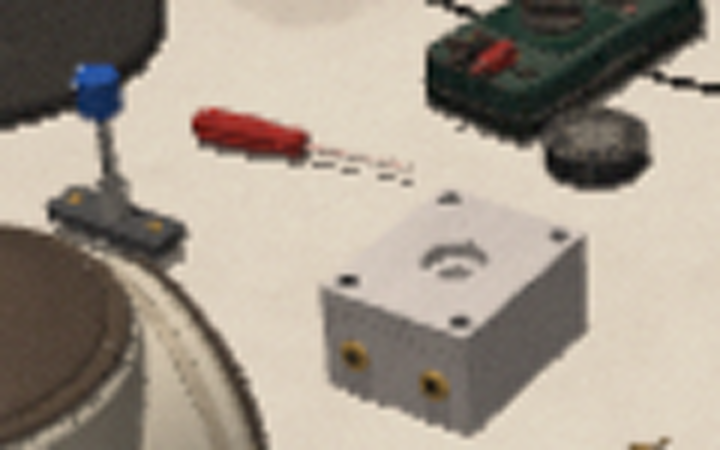

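```bash
python3 - <<'E'
from h import *
t=cv2.imread("pics/top0.png"); s=cv2.imread("pics/side0.png")
ht=[(270.2,202.5),(292.3,208),(284.5,236.8),(262.3,231)]
hs=[(254.8,203),(273.2,209.3),(256.5,223.7),(237.8,216.8)]
P=np.array([onz("top",p,.062) for p in ht]); Q=np.array([onz("side",p,.062) for p in hs])
print(P,Q,P.mean(0),Q.mean(0))
print("bore",onz("top",(277.5,219.8),.062),onz("side",(255.5,213.1),.062),two((255.5,213.1),(277.5,219.8)))
d=np.load("pics/top0.npy"); print("depth",d[205:215:3,272:290:5],d[202,201], C["top"]["eye"][2])
print("green",onz("top",(342.56,204.68),.014),"red",onz("top",(400.49,201.55),.014))
for nm,lo,hi in (("green",(65,80,40),(95,255,255)),("red",(0,120,60),(8,255,255)),("red2",(172,120,60),(180,255,255))):
    print(nm,[(x[:2],onz("side",x[1],.014)) for x in blobs(s,(310,215,390,245),lo,hi)][:2])
print(R.from_rotvec(status.sense()["tcp_rot"]).as_matrix().round(3))
cv2.imwrite("pics/crop3.png",np.vstack([cv2.resize(t[185:225,325:425],None,fx=7,fy=7,interpolation=2),cv2.resize(s[180:225,310:410][:,:],None,fx=7,fy=7,interpolation=2)])[:600])
E
```

```text
[[ 0.55350957  0.05577992  0.062     ]
 [ 0.53725887 -0.0118424   0.062     ]
 [ 0.44967409  0.01056788  0.062     ]
 [ 0.46663955  0.07827707  0.062     ]] [[ 0.5497093   0.05553855  0.062     ]
 [ 0.53243138 -0.01255289  0.062     ]
 [ 0.44514534  0.00992413  0.062     ]
 [ 0.46267745  0.07737255  0.062     ]] [0.50177052 0.03319562 0.062     ] [0.49749087 0.03257058 0.062     ]
bore [0.50099974 0.03264907 0.062     ] [0.49683682 0.03290628 0.062     ] (array([0.5008567 , 0.03374127, 0.05914342]), np.float64(0.0015968690607047304))
depth [[1.5767602 1.5741898 1.5744145 1.5678706]
 [1.5761156 1.5655999 1.5790528 1.5723574]
 [1.5749325 1.5727867 1.567125  1.5717275]
 [1.5787885 1.5772885 1.5684512 1.5694549]] 1.5274724 1.6302818338992355
green [ 0.55193434 -0.16501817  0.014     ] red [ 0.56315267 -0.34603664  0.014     ]
green [((np.int32(74), array([320.65, 228.51])), array([ 0.54004216, -0.16558509,  0.014     ]))]
red [((np.int32(88), array([378.44, 236.26])), array([ 0.55173648, -0.3459195 ,  0.014     ]))]
red2 []
[[-0.926  0.376 -0.001]
 [ 0.376  0.926 -0.001]
 [ 0.    -0.002 -1.   ]]
```

View pics/crop3.png

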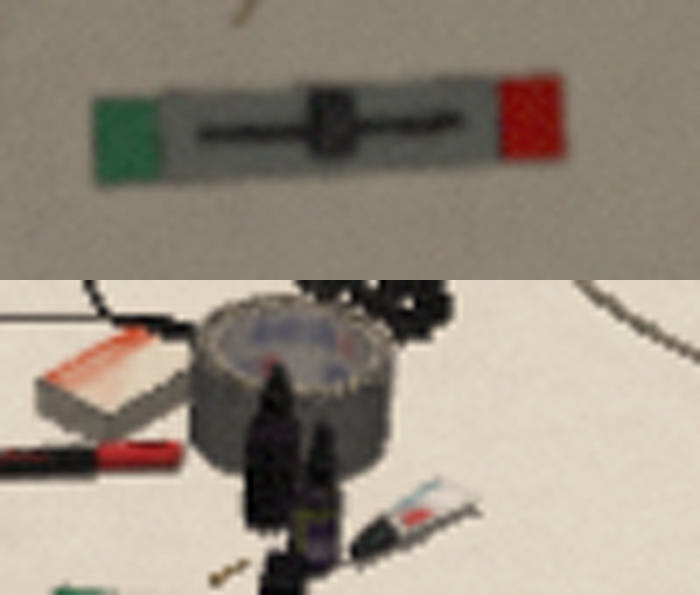

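Emit:
step_arm:
  commands:
    - [[0,0,-0.385],[-41.2,-12.9,7.0],100]
    - [[0,0,-0.385],[-41.2,-12.9,7.0],100]
    - [[0,0,-0.385],[-41.2,-12.9,7.0],100]
    - [[0,0,-0.385],[-41.2,-12.9,7.0],100]
    - [[0,0,-0.385],[-41.2,-12.9,7.0],100]
    - [[0,0,-0.385],[-41.2,-12.9,7.0],100]
    - [[0,0,-0.385],[-41.2,-12.9,7.0],100]
    - [[0,0,-0.385],[-41.2,-12.9,7.0],100]
    - [[0,0,-0.385],[-41.2,-12.9,7.0],100]
    - [[0,0,-0.385],[-41.2,-12.9,7.0],100]
    - [[0,0,-0.385],[-41.2,-12.9,7.0],100]
    - [[0,0,-0.385],[-41.2,-12.9,7.0],100]

```text
time: 1.1
tcp_pos: [0.5527, 0.2535, 0.1595]
tcp_rot: [-0.01, -3.141, 0.003]
contact_force: [-0.3, -0.3, 1.0]
width: 1.002
```

```bash
python3 - <<'E'
from h import *
s=status.sense(); print(s["time"],s["tcp_pos"],R.from_rotvec(s["tcp_rot"]).as_matrix().round(3),s["contact_force"],s["joints"].round(2))
print(onz("top",(201.6,202.7),.1),onz("side",(195.85,184.7),.098))
E
```

```text
1.1 [0.55269415 0.25351211 0.15954035] [[-1.     0.006 -0.001]
 [ 0.006  1.    -0.002]
 [ 0.001 -0.002 -1.   ]] [-0.29253617 -0.25975419  1.04384643] [ 0.23  0.3   1.57 -0.    1.27 -1.33]
[0.54854948 0.25543169 0.1       ] [0.5453622  0.25527123 0.098     ]
```

Emit:
step_arm:
  commands:
    - [[0,0,0],[0,0,2],100]
    - [[0,0,0],[0,0,2],100]
    - [[0,0,0],[0,0,2],100]

```text
time: 1.35
tcp_pos: [0.5478, 0.2582, 0.1398]
tcp_rot: [-0.001, -3.138, 0.001]
contact_force: [0.0, 0.4, 1.4]
width: 0.998
```

Emit:
step_arm:
  commands:
    - [[0,0,0],[0.1,-0.25,2],100]
    - [[0,0,0],[0.1,-0.25,4],100]
    - [[0,0,0],[0.1,-0.25,5.8],100]
    - [[0,0,0],[0.1,-0.25,5.8],100]
    - [[0,0,0],[0.1,-0.25,5.8],60]
    - [[0,0,0],[0.1,-0.25,5.8],45]
    - [[0,0,0],[0.1,-0.25,5.8],35]
    - [[0,0,0],[0.1,-0.25,5.8],0]
    - [[0,0,0],[0.1,-0.25,5.8],0]
    - [[0,0,0],[0.1,-0.25,5.8],0]
    - [[0,0,0],[0.1,-0.25,5.8],0]
    - [[0,0,0],[0.1,-0.25,5.8],0]
  grip_force: 40

```text
time: 2.35
tcp_pos: [0.549, 0.2558, 0.0838]
tcp_rot: [0.001, 3.14, 0.001]
contact_force: [0.3, 0.6, 0.7]
width: 0.263
```

```bash
python3 - <<'E'
from h import *
s=status.sense(); print(s["time"],s["tcp_pos"],s["contact_force"],s["width"])
im={n:get_image(n)[0] for n in("side","top")}
for n in im: cv2.imwrite(f"pics/{n}1.png",im[n])
p=s["tcp_pos"]+[0,0,.019]; print("pred side",px("side",p),"top",px("top",p))
print([x[:2] for x in blobs(im["side"],(180,165,220,210),(95,120,50),(125,255,255))])
cv2.imwrite("pics/g.png",np.vstack([cv2.resize(im["side"][150:220,160:260],None,fx=6,fy=6)[:,:],cv2.resize(im["top"][185:215,175:275],None,fx=6,fy=6)])[:600])
E
```

```text
2.35 [0.54902252 0.25577762 0.083834  ] [0.31687035 0.55472475 0.74097511] 0.263236767159108
pred side [196.05211639 182.83950566] top [201.23888825 202.47009257]
[(np.int32(44), array([194.77, 184.91]))]
```

View pics/g.png

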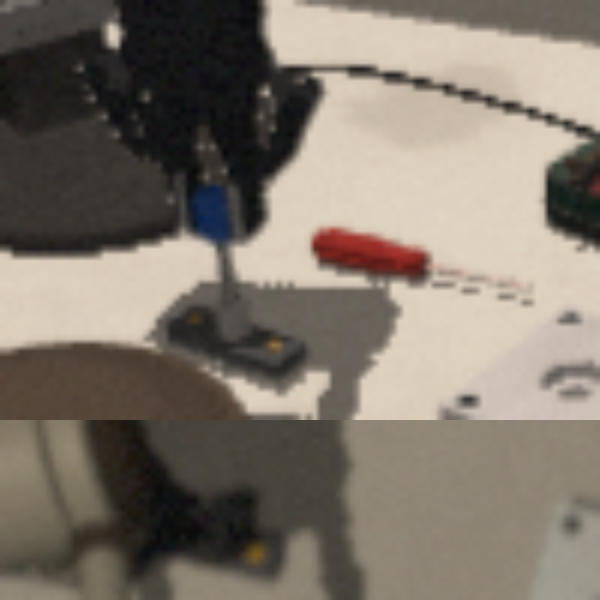

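Emit:
step_arm:
  commands:
    - [[0,0,0],[0,0,-1],0]
    - [[0,0,0],[0,0,-2.5],0]
    - [[0,0,0],[0,0,-4.5],0]
    - [[0,0,0],[0,0,-6.5],0]
    - [[0,0,0],[0,0,-8.0],0]
    - [[0,0,0],[0,0,-9],0]
    - [[0,0,0],[0,0,-9],0]

```text
time: 3.03
tcp_pos: [0.5497, 0.256, 0.176]
tcp_rot: [0.001, 3.138, 0.001]
contact_force: [0.4, 0.1, -1.9]
width: 0.265
```

Emit:
step_arm:
  commands:
    - [[0,0,0],[0.3,-1,0],0]
    - [[0,0,0],[0.7,-3,0],0]
    - [[0,0,0],[1.2,-5.5,0],0]
    - [[0,0,0],[1.8,-8.2,0],0]
    - [[0,0,0],[2.4,-11,0],0]
    - [[0,0,0],[3.0,-13.8,0],0]
    - [[0,0,0],[3.6,-16.6,0],0]
    - [[0,0,0],[4.2,-19.2,0],0]
    - [[0,0,0],[4.6,-21.2,0],0]
    - [[0,0,0],[4.77,-22.25,0],0]
    - [[0,0,0],[4.77,-22.25,0],0]
    - [[0,0,0],[4.77,-22.25,0],0]

```text
time: 4.03
tcp_pos: [0.5, 0.0332, 0.1724]
tcp_rot: [-0.003, -3.14, -0.001]
contact_force: [-0.2, 1.2, -3.0]
width: 0.266
```

```bash
python3 - <<'E'
from h import *
s=status.sense(); print(s["time"],s["tcp_pos"],s["tcp_rot"],s["contact_force"],s["width"])
im={n:get_image(n)[0] for n in("side","top")}
for n in im: cv2.imwrite(f"pics/{n}2.png",im[n])
k=s["tcp_pos"]+[0,0,.014]
print("axis px knob,spigot",px("side",k),px("side",k-[0,0,.098]),px("side",[k[0],k[1],.062]))
print([x[:2] for x in blobs(im["side"],(215,120,290,220),(95,120,50),(125,255,255))])
cv2.imwrite("pics/g2.png",np.hstack([cv2.resize(im["side"][140:240,220:290],None,fx=6,fy=6,interpolation=2),cv2.resize(im["top"][170:270,250:310],None,fx=6,fy=6,interpolation=2)]))
E
```

```text
4.0333 [0.50001975 0.03321841 0.17241215] [-3.20220300e-03 -3.13997964e+00 -1.34122297e-03] [-0.16218776  1.22573419 -2.99121205] 0.2655085557393662
axis px knob,spigot [253.70780305 177.70336251] [255.35289808 205.41930388] [255.77481468 212.52759587]
[(np.int32(56), array([252.5 , 178.64]))]
```

View pics/g2.png

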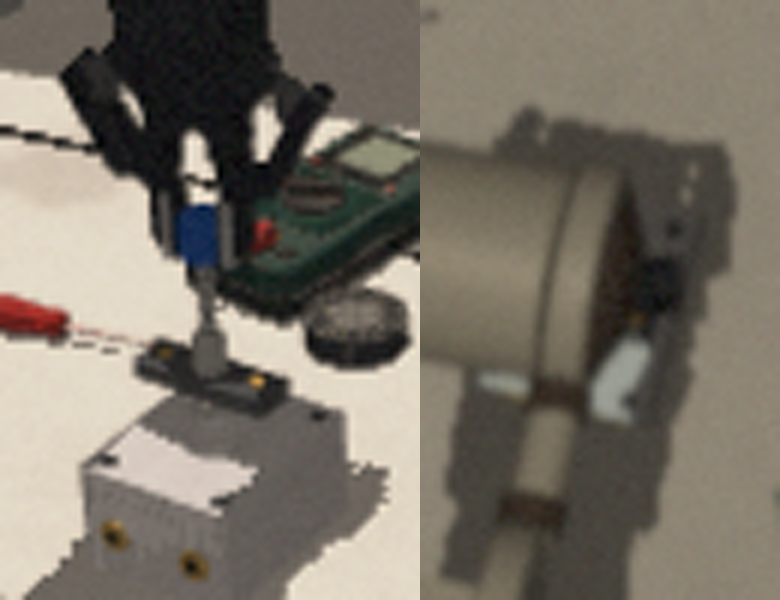

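Emit:
step_arm:
  commands:
    - [[0,0,0],[0,0,1],0]
    - [[0,0,0],[0,0,1.8],0]
    - [[0,0,0],[0,0,2.1],0]
    - [[0,0,0],[0,0,2.1],0]
    - [[0,0,0],[0,0,2.1],0]

```text
time: 4.55
tcp_pos: [0.5003, 0.0335, 0.1517]
tcp_rot: [-0.0, -3.14, -0.0]
contact_force: [0.9, 0.4, -1.8]
width: 0.264
```

```bash
cat >look.py <<'E'
from h import *
import sys
s=status.sense(); print(s["time"],s["tcp_pos"].round(4),s["contact_force"].round(2),s["width"].round(3))
im=get_image("side")[0]; cv2.imwrite(f"pics/side{sys.argv[1]}.png",im)
kb=blobs(im,(215,120,290,220),(95,120,50),(125,255,255))[0]
g=blobs(im,(230,170,285,225),(10,90,90),(30,255,255))
print("knob",kb[:2],"gold",[x[:2] for x in g])
k=s["tcp_pos"]+[0,0,.014]; print("pred",px("side",k).round(2),px("side",k-[0,0,.078]).round(2))
E
python3 look.py 3
```

```text
Traceback (most recent call last):
  File "look.py", line 3, in <module>
    s=status.sense(); print(s["time"],s["tcp_pos"].round(4),s["contact_force"].round(2),s["width"].round(3))
                                                                                        ^^^^^^^^^^^^^^^^
AttributeError: 'float' object has no attribute 'round'
```

```bash
sed -i 's/s\["width"\].round(3)/round(s["width"],3)/' look.py; python3 look.py 3; python3 - <<'E'
import cv2
im=cv2.imread("pics/side3.png"); cv2.imwrite("pics/g3.png",cv2.resize(im[170:245,225:285],None,fx=8,fy=8,interpolation=2))
E
```

```text
4.55 [0.5003 0.0335 0.1517] [ 0.89  0.43 -1.82] 0.264
knob (np.int32(56), array([252.73, 184.34])) gold []
pred [254.   183.68] [255.3  205.55]
```

View pics/g3.png

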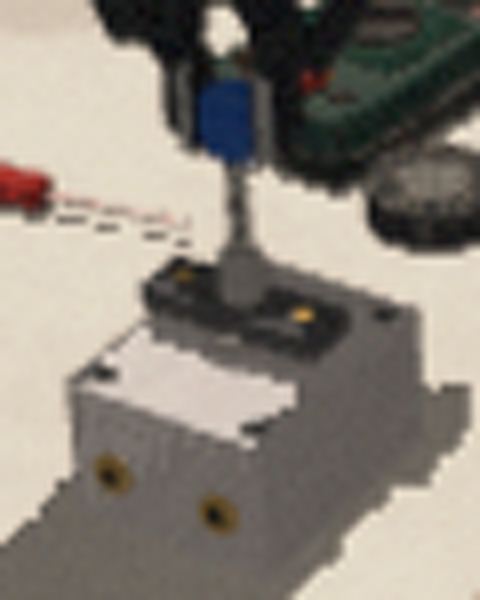

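Emit:
step_arm:
  commands:
    - [[0,0,0],[-0.1,0.07,0.2],0]
    - [[0,0,0],[-0.1,0.07,0.4],0]
    - [[0,0,0],[-0.1,0.07,0.5],0]
    - [[0,0,0],[-0.1,0.07,0.6],0]
    - [[0,0,0],[-0.1,0.07,0.7],0]
    - [[0,0,0],[-0.1,0.07,0.8],0]
    - [[0,0,0],[-0.1,0.07,0.9],0]
    - [[0,0,0],[-0.1,0.07,1.0],0]
    - [[0,0,0],[-0.1,0.07,1.0],0]

```text
time: 5.35
tcp_pos: [0.5019, 0.034, 0.1424]
tcp_rot: [0.001, 3.141, 0.0]
contact_force: [-0.1, 0.7, -0.9]
width: 0.264
```

```bash
python3 look.py 4; python3 - <<'E'
import cv2
im=cv2.imread("pics/side4.png"); cv2.imwrite("pics/g4.png",cv2.resize(im[170:245,225:285],None,fx=8,fy=8,interpolation=2))
E
```

```text
5.35 [0.5019 0.034  0.1424] [-0.07  0.66 -0.87] 0.264
knob (np.int32(59), array([252.97, 186.92])) gold []
pred [254.2  186.08] [255.49 207.77]
```

Emit:
step_arm:
  commands:
    - [[0,0,0],[0,0,0.1],0]
    - [[0,0,0],[0,0,0.2],0]
    - [[0,0,0],[0,0,0.3],0]
    - [[0,0,0],[0,0,0.4],0]
    - [[0,0,0],[0,0,0.4],0]

```text
time: 5.82
tcp_pos: [0.5018, 0.034, 0.1382]
tcp_rot: [0.001, 3.141, 0.0]
contact_force: [1.4, 1.3, -2.3]
width: 0.267
```

```bash
python3 look.py 5; python3 - <<'E'
import cv2,numpy as np
a,b=[cv2.imread(f"pics/side{i}.png")[180:240,225:285] for i in(4,5)]; cv2.imwrite("pics/g5.png",np.hstack([cv2.resize(x,None,fx=6,fy=6,interpolation=2) for x in(a,b)]))
E
```

```text
5.8167 [0.5018 0.034  0.1382] [ 1.37  1.26 -2.25] 0.267
knob (np.int32(55), array([252.95, 188.15])) gold []
pred [254.27 187.3 ] [255.55 208.92]
```

View pics/g5.png

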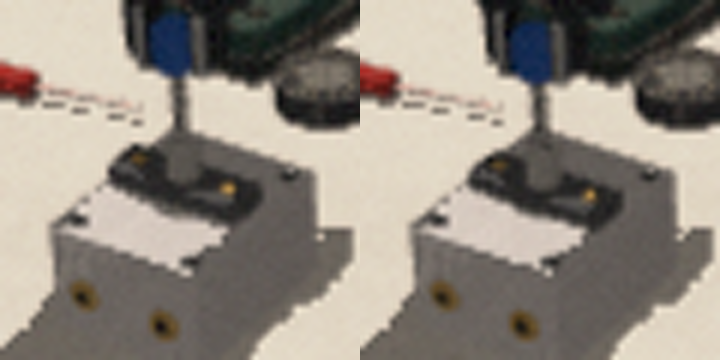

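Emit:
step_arm:
  commands:
    - [[0,0,0],[0,0,0.1],0]
    - [[0,0,0],[0,0,0.2],0]
    - [[0,0,0],[0,0,0.3],0]
    - [[0,0,0],[0,0,0.3],0]

```text
time: 6.2
tcp_pos: [0.5019, 0.034, 0.1355]
tcp_rot: [0.001, 3.141, 0.0]
contact_force: [2.5, 2.6, 0.2]
width: 0.265
```

Emit:
step_arm:
  commands:
    - [[0,0,0],[0,0,0.2],0]
    - [[0,0,0],[0,0,0.4],0]
    - [[0,0,0],[0,0,0.6],0]
    - [[0,0,0],[0,0,0.8],0]
    - [[0,0,0],[0,0,1.0],0]
    - [[0,0,0],[0,0,1.2],0]
    - [[0,0,0],[0,0,1.2],0]

```text
time: 6.78
tcp_pos: [0.5016, 0.0339, 0.1228]
tcp_rot: [-0.001, -3.141, -0.0]
contact_force: [2.5, 2.1, -0.0]
width: 0.266
```

```bash
python3 look.py 6
```

```text
6.7833 [0.5016 0.0339 0.1228] [ 2.48  2.08 -0.02] 0.266
knob (np.int32(56), array([253.45, 192.36])) gold []
pred [254.52 191.72] [255.79 213.08]
```

Emit:
step_arm:
  commands:
    - [[0,0,0],[-0.05,0.05,0],0]
    - [[0,0,0],[-0.1,0.1,0],0]
    - [[0,0,0],[-0.1,0.1,0.0],0]

```text
time: 7.08
tcp_pos: [0.502, 0.0346, 0.1227]
tcp_rot: [-0.001, -3.14, 0.001]
contact_force: [1.2, 0.5, -2.4]
width: 0.262
```

```bash
python3 look.py 7; python3 - <<'E'
import cv2,numpy as np
I={i:cv2.imread(f"pics/side{i}.png") for i in(3,4,5,6,7)}
T=cv2.resize(I[5][200:218,240:270],None,fx=8,fy=8,interpolation=2)
for i in I:
    m=cv2.matchTemplate(cv2.resize(I[i][190:228,230:280],None,fx=8,fy=8,interpolation=2),T,5); _,v,_,l=cv2.minMaxLoc(m); print(i,v,np.array(l)/8-[10,10])
cv2.imwrite("pics/g7.png",np.hstack([cv2.resize(I[i][170:240,225:285],None,fx=6,fy=6,interpolation=2) for i in(5,7)]))
E
```

```text
7.0833 [0.502  0.0346 0.1227] [ 1.23  0.53 -2.42] 0.262
knob (np.int32(56), array([253.14, 192.46])) gold []
pred [254.36 191.62] [255.63 212.98]
3 0.8647746443748474 [-1. -1.]
4 0.9730149507522583 [-0.25 -0.5 ]
5 0.999326765537262 [0. 0.]
6 0.9948134422302246 [0. 0.]
7 0.995841383934021 [-0.125  0.   ]
```

View pics/g7.png

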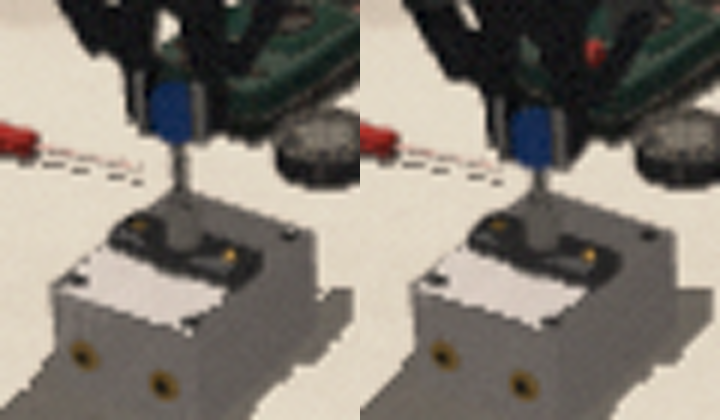

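Emit:
step_arm:
  commands:
    - [[0,0,0],[0,0,0.1],0]
    - [[0,0,0],[0,0,0.2],0]
    - [[0,0,0],[0,0,0.3],0]
    - [[0,0,0],[0,0,0.3],0]

```text
time: 7.47
tcp_pos: [0.5025, 0.0347, 0.1202]
tcp_rot: [-0.001, -3.141, 0.001]
contact_force: [-1.2, -1.4, 1.0]
width: 0.27
```

Emit:
step_arm:
  commands:
    - [[0,0,0],[0,0,0.05],0]
    - [[0,0,0],[0,0,0.1],0]
    - [[0,0,0],[0,0,0.1],0]

```text
time: 7.72
tcp_pos: [0.5026, 0.0348, 0.1192]
tcp_rot: [-0.001, -3.141, 0.0]
contact_force: [-0.0, -1.1, 0.8]
width: 0.262
```

Emit:
step_arm:
  commands:
    - [[0,0,0],[0,0,0.05],0]
    - [[0,0,0],[0,0,0.1],0]
    - [[0,0,0],[0,0,0.1],0]

```text
time: 7.97
tcp_pos: [0.5028, 0.0349, 0.1185]
tcp_rot: [0.001, 3.141, -0.0]
contact_force: [-1.3, -1.1, 3.5]
width: 0.263
```

Emit:
step_arm:
  commands:
    - [[0,0,0],[0,0,0.05],0]
    - [[0,0,0],[0,0,0.05],0]

```text
time: 8.13
tcp_pos: [0.5031, 0.0349, 0.1184]
tcp_rot: [0.001, 3.141, -0.0]
contact_force: [-1.6, -1.1, 4.0]
width: 0.263
```

Emit:
step_arm:
  commands:
    - [[0,0,0],[0,0,0.05],0]
    - [[0,0,0],[0,0,0.05],0]

```text
time: 8.3
tcp_pos: [0.5033, 0.0348, 0.1182]
tcp_rot: [0.001, 3.14, -0.0]
contact_force: [-2.5, -0.8, 7.1]
width: 0.268
```

Emit:
step_arm:
  commands:
    - [[0,0,0],[0.03,0.0,0.02],0]
    - [[0,0,0],[0.03,0.0,0.02],0]
    - [[0,0,0],[0.03,0.0,0.02],0]
    - [[0,0,0],[0.03,0.0,0.02],0]

```text
time: 8.63
tcp_pos: [0.5032, 0.0349, 0.1182]
tcp_rot: [0.001, 3.14, -0.0]
contact_force: [-1.6, -1.3, 7.8]
width: 0.266
```

Emit:
step_arm:
  commands:
    - [[0,0,0],[0,0,0.0],0]
    - [[0,0,0],[0,0,0],0]
    - [[0,0,0],[0,0,0],0]
    - [[0,0,0],[0,0,0],0]
    - [[0,0,0],[0,0,0],0]
    - [[0,0,0],[0,0,0],0]
    - [[0,0,0],[0,0,0],0]
    - [[0,0,0],[0,0,0],0]

```text
time: 9.3
tcp_pos: [0.5032, 0.0349, 0.1182]
tcp_rot: [0.001, 3.14, -0.0]
contact_force: [-1.1, -0.5, 6.7]
width: 0.264
```

```bash
python3 look.py 8;  python3 - <<'E'
import cv2,numpy as np
I={i:cv2.imread(f"pics/side{i}.png") for i in(3,4,5,7,8)}
for i in I:
    m=cv2.matchTemplate(cv2.resize(I[i][190:228,240:280],None,fx=8,fy=8,interpolation=2),cv2.resize(I[7][209:216,259:267],None,fx=8,fy=8,interpolation=2),5); _,v,_,l=cv2.minMaxLoc(m); print("screw",i,v,np.array(l)/8+[240,190])
E
```

```text
9.3 [0.5032 0.0349 0.1182] [-1.07 -0.47  6.72] 0.264
knob (np.int32(52), array([253.44, 193.5 ])) gold []
pred [254.5  192.68] [255.77 213.95]
screw 3 0.9111586213111877 [258.625 205.625]
screw 4 0.9546926617622375 [258.875 207.75 ]
screw 5 0.9772437810897827 [259. 209.]
screw 7 0.9953784942626953 [259. 209.]
screw 8 0.9714459180831909 [259.    208.875]
```

Emit:
step_arm:
  commands:
    - [[0,0,0],[0.03,0,0.04],0]
    - [[0,0,0],[0.03,0,0.04],0]
    - [[0,0,0],[0.03,0,0.04],0]
    - [[0,0,0],[0.03,0,0.04],0]
    - [[0,0,0],[0.03,0,0.04],0]
    - [[0,0,0],[0.03,0,0.04],0]
    - [[0,0,0],[0.03,0,0.04],0]
    - [[0,0,0],[0.03,0,0.04],0]
    - [[0,0,0],[0.03,0,0.04],0]
    - [[0,0,0],[0.03,0,0.04],0]
    - [[0,0,0],[0.03,0,0.04],0]
    - [[0,0,0],[0.03,0,0.04],0]

```text
time: 10.35
tcp_pos: [0.5032, 0.0349, 0.1181]
tcp_rot: [0.001, 3.139, -0.0]
contact_force: [-1.8, 0.3, 8.9]
width: 0.263
```

Emit:
step_arm:
  commands:
    - [[0,0,0],[0,0,-0.08],0]
    - [[0,0,0],[0,0,-0.08],0]
    - [[0,0,0],[0,0,-0.08],40]
    - [[0,0,0],[0,0,-0.08],60]
    - [[0,0,0],[0,0,-0.08],100]
    - [[0,0,0],[0,0,-0.08],100]
    - [[0,0,0],[0,0,-0.08],100]
    - [[0,0,0],[0,0,-0.08],100]
    - [[0,0,0],[0,0,-2],100]
    - [[0,0,0],[0,0,-5],100]
    - [[0,0,0],[0,0,-8],100]
    - [[0,0,0],[0,0,-8],100]

```text
time: 11.35
tcp_pos: [0.5058, 0.0344, 0.2032]
tcp_rot: [0.001, 3.13, -0.003]
contact_force: [0.4, -0.1, 0.7]
width: 0.995
```

```bash
python3 look.py 9; python3 - <<'E'
from h import *
s=cv2.imread("pics/side9.png"); t=get_image("top")[0]; cv2.imwrite("pics/top9.png",t)
print("screw")
a=cv2.imread("pics/side7.png"); m=cv2.matchTemplate(cv2.resize(s[190:228,240:280],None,fx=8,fy=8,interpolation=2),cv2.resize(a[209:216,259:267],None,fx=8,fy=8,interpolation=2),5); _,v,_,l=cv2.minMaxLoc(m); print(v,np.array(l)/8+[240,190])
bt=[x[:2] for x in blobs(t,(330,185,415,220),(0,0,0),(180,255,45))]; bs=[x[:2] for x in blobs(s,(330,190,372,245),(0,0,0),(180,255,50))]
print(bt,bs)
# tabs by triangulation
print("green",two((320.65,228.51),(342.56,204.68)),"red",two((378.44,236.26),(400.49,201.55)))
cv2.imwrite("pics/g9.png",np.hstack([cv2.resize(s[170:250,225:285],None,fx=6,fy=6,interpolation=2),cv2.resize(s[190:270,330:385],None,fx=6,fy=6,interpolation=2)]))
E
```

```text
11.35 [0.5058 0.0344 0.2032] [ 0.36 -0.08  0.68] 0.995
knob (np.int32(56), array([254.73, 192.95])) gold []
pred [253.52 167.55] [254.85 190.3 ]
screw
0.8598939776420593 [259.125 208.25 ]
[(np.int32(85), array([369.4 , 202.52])), (np.int32(17), array([384.76, 202.35]))] [(np.int32(214), array([350.62, 205.96])), (np.int32(96), array([350.24, 225.5 ])), (np.int32(14), array([362.79, 216.86])), (np.int32(5), array([361., 232.]))]
green (array([ 0.55227922, -0.16397144,  0.00502303]), np.float64(0.00233294181236434)) red (array([ 0.56364161, -0.34608884,  0.00537691]), np.float64(0.0020033490220014733))
```

View pics/g9.png

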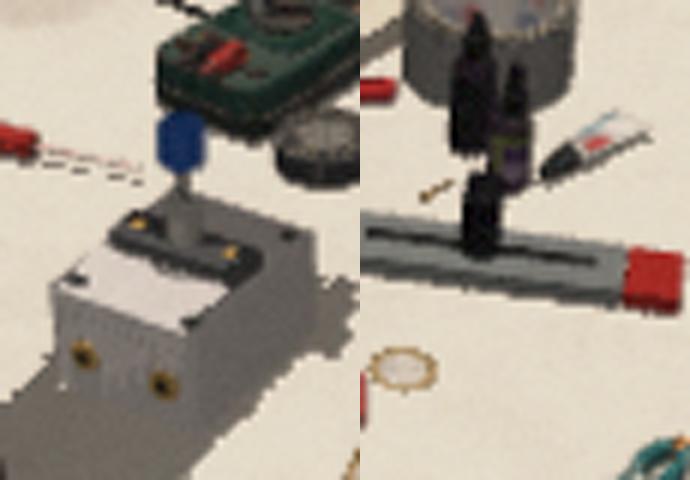

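```bash
python3 - <<'E'
from h import *
print(onz("top",(369.4,202.5),.05),onz("side",(350.24,221),.0545), onz("top",(375,175),.04), status.sense()["tcp_pos"])
E
```

```text
[ 0.55673296 -0.24672789  0.05      ] [ 0.54977259 -0.25543221  0.0545    ] [ 0.64284687 -0.2643698   0.04      ] [0.50302739 0.0347638  0.1980427 ]
```

Emit:
step_arm:
  commands:
    - [[0,0,0],[0,0,0],100]
    - [[0,0,0],[0,0,0],100]

```text
time: 11.62
tcp_pos: [0.501, 0.0351, 0.195]
tcp_rot: [-0.001, -3.139, -0.001]
contact_force: [0.7, -0.8, -0.3]
width: 1.0
```

Emit:
step_arm:
  commands:
    - [[0,0,-0.06],[-0.8,-4,0],100]
    - [[0,0,-0.06],[-1.5,-8,0],100]
    - [[0,0,-0.06],[-2.3,-12,0],100]
    - [[0,0,-0.06],[-3.1,-16,0],100]
    - [[0,0,-0.06],[-3.8,-20,0],100]
    - [[0,0,-0.06],[-4.6,-24,3],100]
    - [[0,0,-0.06],[-5.2,-27,6],100]
    - [[0,0,-0.06],[-5.4,-28.3,9.0],100]
    - [[0,0,-0.06],[-5.4,-28.3,9.0],100]
    - [[0,0,-0.06],[-5.4,-28.3,9.0],100]

```text
time: 12.45
tcp_pos: [0.5531, -0.2472, 0.1022]
tcp_rot: [0.09, -3.133, -0.009]
contact_force: [-0.1, 0.7, 0.5]
width: 0.999
```

```bash
python3 - <<'E'
from h import *
s=status.sense(); print(s["time"],s["tcp_pos"],s["contact_force"])
a=get_image("side")[0];t=get_image("top")[0]
cv2.imwrite("pics/ga.png",np.hstack([cv2.resize(a[170:260,310:390],None,fx=5,fy=5,interpolation=2),cv2.resize(t[165:255,330:410],None,fx=5,fy=5,interpolation=2)]))
E
```

```text
12.45 [ 0.55312874 -0.24721942  0.10216945] [-0.07232928  0.67068479  0.5030916 ]
```

View pics/ga.png

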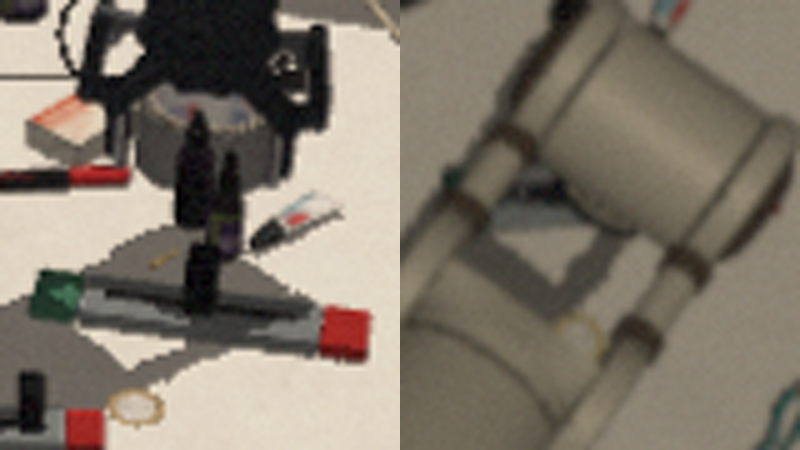

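Emit:
step_arm:
  commands:
    - [[0,0,0],[-0.2,0,2],100]
    - [[0,0,0],[-0.2,0,4],100]
    - [[0,0,0],[-0.2,0,6],100]
    - [[0,0,0],[-0.2,0,7.2],100]
    - [[0,0,0],[-0.2,0,7.2],60]
    - [[0,0,0],[-0.2,0,7.2],40]
    - [[0,0,0],[-0.2,0,7.2],0]
    - [[0,0,0],[-0.2,0,7.2],0]
    - [[0,0,0],[-0.2,0,7.2],0]
    - [[0,0,0],[-0.2,0,7.2],0]
    - [[0,0,0],[-0.2,0,7.2],0]
  grip_force: 20

```text
time: 13.47
tcp_pos: [0.5589, -0.2491, 0.0364]
tcp_rot: [-0.093, 3.138, -0.003]
contact_force: [-0.6, -1.8, 7.2]
width: 0.226
```

Emit:
step_arm:
  commands:
    - [[0,0,0],[0,0.5,-0.2],0]
    - [[0,0,0],[0,1.2,-0.2],0]
    - [[0,0,0],[0,2,-0.2],0]
    - [[0,0,0],[0,2.8,-0.2],0]
    - [[0,0,0],[0,3.4,-0.2],0]
    - [[0,0,0],[0,3.6,-0.2],0]
    - [[0,0,0],[0,3.6,-0.2],0]

```text
time: 14.05
tcp_pos: [0.5563, -0.211, 0.0365]
tcp_rot: [-0.094, 3.139, 0.001]
contact_force: [5.1, 0.2, -3.6]
width: 0.23
```

Emit:
step_arm:
  commands:
    - [[0,0,0],[0,0.2,0],0]
    - [[0,0,0],[0,0.4,0],0]
    - [[0,0,0],[0,0.4,0],0]

```text
time: 14.3
tcp_pos: [0.5561, -0.2075, 0.0365]
tcp_rot: [-0.093, 3.139, 0.0]
contact_force: [4.9, -0.5, -4.2]
width: 0.227
```

Emit:
step_arm:
  commands:
    - [[0,0,0],[0,0.2,0],0]
    - [[0,0,0],[0,0.4,0],0]
    - [[0,0,0],[0,0.4,0],0]

```text
time: 14.55
tcp_pos: [0.5559, -0.2048, 0.0365]
tcp_rot: [-0.094, 3.138, -0.004]
contact_force: [5.0, -4.4, -6.7]
width: 0.231
```

Emit:
step_arm:
  commands:
    - [[0,0,0],[0,0.2,0.05],0]
    - [[0,0,0],[0,0.3,0.1],0]
    - [[0,0,0],[0,0.3,0.1],0]

```text
time: 14.8
tcp_pos: [0.556, -0.2045, 0.0365]
tcp_rot: [-0.094, 3.138, -0.011]
contact_force: [3.5, -12.6, -4.4]
width: 0.229
```

Emit:
step_arm:
  commands:
    - [[0,0,0],[0,0.2,0],0]
    - [[0,0,0],[0,0.3,0],0]
    - [[0,0,0],[0,0.3,0],0]

```text
time: 15.05
tcp_pos: [0.556, -0.2042, 0.0367]
tcp_rot: [-0.094, 3.137, -0.018]
contact_force: [2.7, -21.1, -9.5]
width: 0.229
```

At the stop. Unload, open, retract, then check.

Emit:
step_arm:
  commands:
    - [[0,0,0],[0,-0.4,0],0]
    - [[0,0,0],[0,-0.4,0],35]
    - [[0,0,0],[0,-0.4,0],60]
    - [[0,0,0],[0,-0.4,0],70]
    - [[0,0,0],[0,-0.4,0],70]
    - [[0,0,0],[0,-0.4,-2],70]
    - [[0,0,0],[0,-0.4,-5],70]
    - [[0,0,0],[0,-0.4,-9],70]
    - [[0,0,0],[0,-0.4,-13],70]
    - [[0,0,0],[0,-0.4,-15],70]
    - [[0,0,0],[0,-0.4,-15],70]
    - [[0,0,0],[0,-0.4,-15],70]

```text
time: 16.05
tcp_pos: [0.5558, -0.2021, 0.1872]
tcp_rot: [-0.094, 3.138, -0.002]
contact_force: [-0.7, -0.5, 0.0]
width: 0.7
```

```bash
python3 - <<'E'
from h import *
s=status.sense(); print(s["time"],s["tcp_pos"],s["contact_force"],s["width"])
a=get_image("side")[0]; cv2.imwrite("pics/sideF.png",a); o=cv2.imread("pics/side9.png")
f=lambda im,b,lo,hi:[(int(x[0]),x[1]) for x in blobs(im,b,lo,hi)][:3]
print("knob",f(a,(215,120,290,220),(95,120,50),(125,255,255)),f(o,(215,120,290,220),(95,120,50),(125,255,255)))
print("black",f(a,(310,190,372,245),(0,0,0),(180,255,50)))
t=np.array([onz("top",(342.56,204.68),.014),onz("top",(400.49,201.55),.014)]);u=(t[0]-t[1])/np.linalg.norm(t[0]-t[1]);c=t.mean(0)
for v in(.05,.04,-.05):
    print(v,px("side",[*(c+u*v)[:2],.034])+[0,.0])
print("start pred",px("side",[.5567,-.2487,.034]))
for b in((205,180,245,200),(270,185,292,205),(300,195,340,215)):
    x0,y0,x1,y1=b; print("bystander diff",cv2.absdiff(a,cv2.imread("pics/side0.png"))[y0:y1,x0:x1].mean())
E
```

```text
16.05 [ 0.55581019 -0.20207965  0.18717364] [-0.73378548 -0.54780546  0.02111637] 0.6997663413292416
knob [(61, array([254.72, 192.59]))] [(56, array([254.73, 192.95]))]
black [(227, array([350.77, 206.72])), (113, array([335.72, 224.61])), (38, array([317.13, 205.84]))]
0.05 [334.40759551 222.88224503]
0.04 [337.57636376 223.30433031]
-0.05 [366.419337   227.14626299]
start pred [348.10849184 224.78689441]
bystander diff 4.415416666666666
bystander diff 3.713636363636364
bystander diff 9.785833333333333
```

```bash
python3 - <<'E'
from h import *
for n in("side0","side9","sideF"):
    im=cv2.imread(f"pics/{n}.png")
    print(n,[(int(x[0]),x[1]) for x in blobs(im,(300,195,340,215),(0,120,60),(8,255,255))][:2],[(int(x[0]),x[1]) for x in blobs(im,(205,180,245,200),(0,120,60),(8,255,255))][:1])
from workcell import job
print(job.close_job())
E
```

```text
side0 [(44, array([329.27, 204.45])), (9, array([311., 205.]))] [(91, array([220.69, 191.74]))]
side9 [(46, array([329.26, 204.39])), (10, array([311. , 204.9]))] [(92, array([220.74, 191.77]))]
sideF [(44, array([329.02, 204.36]))] [(90, array([220.63, 191.7 ]))]
the job is handed in; nothing more can be done
None
```

The job is done and handed in at about 16 s of the 58 s. No verdict was reported.

- **Gauge:** I lifted it by the blue knob and lowered the spigot into the counterbore. In the side view the cross base stopped sinking at the height expected for fully home, give or take about 1.5 mm, which is also the tolerance. It stayed still while the rod was pressed.
- **Rod:** It bottomed at about 20 mm of travel, from both the tool height and the knob's movement in the image. I held it with 7 to 9 N at the wrist for about 2 s. The highest reading was 8.9 N.
- **Verdict:** 20 mm is under 30 mm, so I pushed the slider to the green end. It moved about 45 mm, until the end stop pushed back with about 21 N at the wrist. Its position in the image matched the green end to about 3 mm.
- **Last checks:** The knob was still down and within 0.4 px of where it was after release. The gripper was clear at 0.19 m height with no contact force. The marker and screwdriver were within 0.3 px of their starting positions. The tape roll I checked only by a coarse picture difference, which showed no clear change.
- **Disagreements:**
  - The two cameras put the block about 4 mm apart in x, so I aimed between them and eased about 3 N of side force once the spigot was in.
  - At the slider, the tool sat about 3 mm higher than commanded with 7 N upward. It stayed at that height while I moved the slider.

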